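# Free-running check of a honing disc in a violin workshop

## Robot

A 6-joint arm with a two-finger parallel gripper is mounted at the origin on the work surface. World frame = base frame: x ahead of the robot, y to its left, z up, the work surface at z = 0. Lengths are in m, angles in rad, forces in N, time in s.
With the tool pointing down it reaches from about 0.3 to 0.95 m from the base axis. Payload 3.1 kg.
Tool frame: the origin (TCP) lies at the very end of the fingers, on their centre line; the grasp point (between the pads) lies 19 mm behind it; x points along the fingers, y is the direction in which the jaws open and shut, and the axes are right-handed (so a half turn about x gives the same grasp; the last joint's range is limited). The gripper opens to 85 mm and grips with 20 to 120 N. Pads are 22 mm wide; open, the fingers measure 114 mm over their backs; the gripper's body (76 mm by 85 mm) begins 54 mm behind the grasp point. The pads swing forward as they close: fully open they stand 13 mm farther back than shut.
Start: joints at [-1.336, 0.308, 1.634, -0, 1.2, -0.07], TCP at [0.188, -0.596, 0.231] pointing down, gripper open.
Joint ranges: [-3.06, 3.06], [-0.79, 1.96], [0.05, 2.63], [-1.19, 4.34], [0.05, 2.64], [-2.94, 2.94]. Speed limits (rad/s): [2.79, 2.79, 3.14, 3.14, 3.14, 3.14].

## Interface

Orientations are given as a unit quaternion [w, x, y, z].
In Python, from workcell import * gives the robot as it stands. The module is installed in compiled form; this text tells all that it offers.
- The arm moves only by the tool step_arm, never from a script. Its argument "plan" is a list that holds one entry, the list of rows, each a list of 5 numbers: the shift along the tool's x, y, z in m, then the turn about the tool's x in rad, then the closure, from 0 (fully open) to 1 (shut). A call has 1 to 12 rows; each row shifts and turns the pose as measured when the row begins, along the tool's axes as they then stand; what a row does not reach is not made up. A row lasts 1/10 s, in which the tool goes at most 50 mm and 8.59 degrees, less where a joint would pass 70% of its speed; a pose out of reach is approached as far as the arm can. A call with a gripper value outside its range is refused whole. The fingers move at their own pace and stop on an object; "newtons" is the grip in N (left out, the last holds). Time passes only in rows, so rows that do not move let the fingers close. It gives the time, the measured TCP pose, the force and the opening at its end, in the units of the state.
- get_obs(): the state, without advancing time (a new reading comes with each control period).
- camera(name): name is "scene" or "top"; returns the picture (400x640x3 uint8, red, green, blue); there is no depth.
- camera_params(name): a dict with "mtx" (3x3 intrinsics, pixels), "cam_to_world" (4x4, takes a point from camera to world coordinates). Camera axes: x right, y down, z forward; pixel columns grow to the right and rows downward; lengths in m; the calibration is good to about 2 mm. A picture is of the moment at which its call begins. camera_params takes no time and is no camera call.
- close_job(): hands the job in, once; it reports no verdict.
The state is a dict: "time_s": time; "joint_pos": joint angles; "qvel": joint speeds; "joint_torque": joint torques, N m; "eef_pos": TCP position; "ee_rot": TCP orientation; "contact_force": force on the tool from outside, world axes, zero at the start; "ft_torque": the same for the moment, N m; "grip_width": finger opening in m.
Only numpy, scipy, OpenCV 4.12 (cv2) and the standard library are available. Lean on these libraries where they do the work, as an engineer would, in place of code of your own. Each camera call takes 0.05 s, during which the arm holds its last target.

## Task

Slide the honing machine's brake fully back by its red knob. Then, with closed fingertips pressed lightly on the leather face, turn the disc by hand anticlockwise (seen from above) through at least one full turn, and finish with a brisk flick, lifting off while it moves, so that the disc visibly spins on by itself; let it run out to a stop. Press the disc gently throughout (under 15 N), leave the brake back, and do not disturb the other things on the bench.

Things in the scene. Friction and masses are not known exactly. Their poses are not given: they have to be found in the camera images.
- honer: Green bench honing machine, fixed: housing 240 x 240 x 50 mm, with a bed 60 mm wide and 55 mm high that sticks out to 225 mm along its own +y and carries the brake. Origin on the bench, below the disc's axle; z up; +y points from the axle to the brake.
- disc_axis (a point): Point on the vertical axle of the brown leather-faced honing disc (200 mm across, 15 mm thick, level, yellow stripe near the rim, steel nut 20 mm across, 9 mm proud at the centre), fixed to the housing, 89 mm above the bench. The leather face stands 0 to 20 mm ABOVE this point: the spindle was re-shimmed, its height is not measured and must be found by touch.
- wheel (a joint): Disc angle, rad, growing anticlockwise from above, counted on over full turns; starts at 0.1 to 0.7. The disc floats on a spring along its axle: 2 N starts it sinking, then 3 N per mm, hard stop at 7 mm. Closed fingertips pressed on the face half-way out with 4 to 10 N and moved sideways drag it round without slipping. Let go, it slows by about 2 rad/s each second.
- brake (a joint): Slide of the brake, m: 0 with its cork pad against the disc's rim (start), 0.040 fully back at its end stop. Moves along the machine's +y, takes about 5 N to move and stays where it is left.
- brake_knob (a point): Centre of the brake's red upright knob, 26 mm across, 40 mm high (from 104 to 144 mm above the bench); moves with the brake. The cork pad's back face lies 38 mm from the knob's centre towards the disc, its top 112 mm above the bench; under the knob is a steel block whose top is 94 mm above the bench.
- gouge: Bystander: wooden-handled gouge lying beside the machine, 215 mm long; origin at its underside.
- wax: Bystander: green bar of honing compound, 90 x 34 x 26 mm; origin at its underside.
- varnish: Bystander: amber varnish jar, 60 mm across, 85 mm high; origin at its underside.
- mug: Bystander: blue mug, 76 mm across, 90 mm high; origin at its underside.
- oil: Bystander: small clear oil bottle, 44 mm across, 120 mm high; origin at its underside.
- plane: Bystander: small brass thumb plane, 110 x 38 x 40 mm; origin at its underside.
- clamp: Bystander: wooden screw clamp, two jaws of 30 x 120 x 22 mm; origin at its underside.

How it is judged:
By the outcome, as a careful person would: the job done as asked, in the order asked, and still so for the second after the job is handed in, with the robot touching nothing.
It also fails if it takes over 72 s, if anything falls off the work surface, if the arm or the gripper's body presses on something with over 40 N, if the wrist force passes 120 N, or if a joint passes its speed limit or range.

## Working session

There is one attempt and no reset: what is moved stays moved. The work goes in short steps, Python scripts to look and compute and a tool call to move; the robot and the scene stay as the last step left them, time stands still between calls to the robot, and variables do not carry over. Pictures are saved under pics/ and viewed, and the job is handed in when it is done.

Besides the shell and the picture viewer there is one more tool, called after ">>>" as name(argument=value, ...) on one line, values as JSON. step_arm: Moves the arm, as the interface text tells. Its arguments: {"type":"object","properties":{"plan":{"type":"array","items":{"type":"array","items":{"type":"array","items":{"type":"number"}}}},"newtons":{"type":"number"}},"required":["plan"]}

```bash
mkdir -p pics; python3 - <<'E'
from workcell import *
import cv2
o=get_obs(); print(o)
for n in("scene","top"):
    p=camera_params(n);print(n,p)
    cv2.imwrite(f"pics/{n}0.png",camera(n)[:,:,::-1])
E
```

```text
{'time_s': 0.0, 'joint_pos': array([-1.33566718e+00,  3.09006948e-01,  1.63521388e+00, -8.20389061e-06,
        1.19968735e+00, -6.96960253e-02]), 'qvel': array([-9.47987481e-04,  1.07838872e-03,  1.32969158e-03,  1.29675501e-03,
       -5.38843287e-05,  1.82408754e-03]), 'joint_torque': array([ 1.50404587e-03, -4.15246797e+01, -2.76664335e+01,  7.45743904e-06,
        1.03809487e-02, -7.21872311e-06]), 'eef_pos': array([ 0.18735868, -0.59538414,  0.23003285]), 'ee_rot': array([-0.10654054, -0.6988388 , -0.10817182,  0.69897947]), 'contact_force': array([-0.67120572, -0.0360421 ,  0.54962811]), 'ft_torque': array([ 0.01814806, -0.05144024, -0.00938431]), 'grip_width': 0.0858377014417356}
scene {'mtx': array([[385.87894865,   0.        , 317.74754672],
       [  0.        , 385.87894865, 199.8224341 ],
       [  0.        ,   0.        ,   1.        ]]), 'cam_to_world': array([[ 0.10964692,  0.6483551 , -0.7534011 ,  1.3725189 ],
       [ 0.99371243, -0.08877723,  0.06822174, -0.06934396],
       [-0.02265295, -0.75614434, -0.65401267,  0.7962662 ],
       [ 0.        ,  0.        ,  0.        ,  1.        ]])}
top {'mtx': array([[480.2839821 ,   0.        , 319.4347197 ],
       [  0.        , 480.2839821 , 202.25366695],
       [  0.        ,   0.        ,   1.        ]]), 'cam_to_world': array([[ 0.00640722, -0.98340833,  0.18129258,  0.30840709],
       [-0.99988296, -0.0088192 , -0.01250133, -0.00823006],
       [ 0.01389277, -0.18119126, -0.98334974,  1.64454887],
       [ 0.        ,  0.        ,  0.        ,  1.        ]])}
```

View pics/scene0.png

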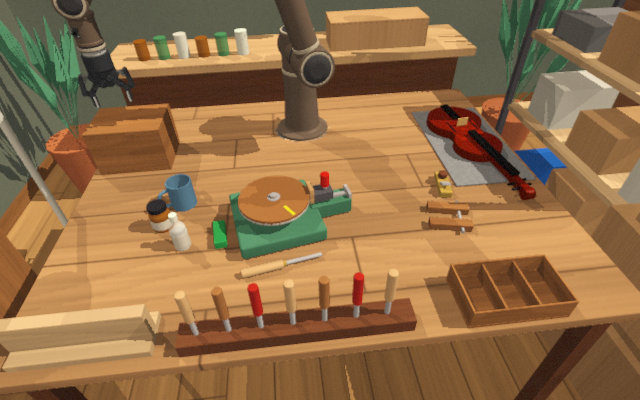

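View pics/top0.png

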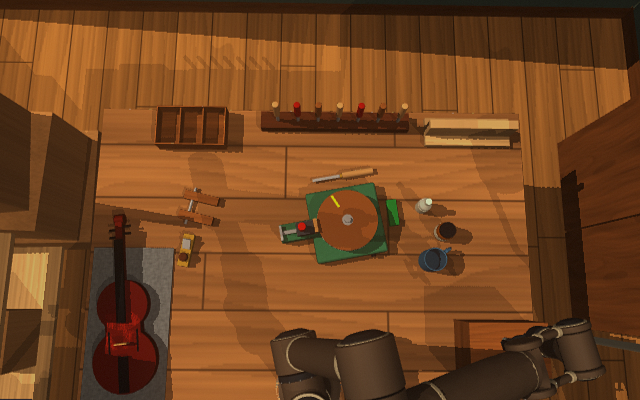

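The honer shows at scene (275,205) and top (347,220). Its red knob is at scene (325,180) and top (301,227), and the nut is at scene (273,197) and top (347,220). The mug, jar and bottle stand to the right of the machine in the top view. Next I'll measure with masks.

```bash
cat > h.py <<'E'
import numpy as np, cv2
from workcell import *
def ray(n,u,v):
    p=camera_params(n);d=np.linalg.solve(p["mtx"],[u,v,1.]);T=p["cam_to_world"]
    return T[:3,3],T[:3,:3]@d
def plane(n,u,v,z):
    c,d=ray(n,u,v);return c+d*(z-c[2])/d[2]
def tri(a,b):
    c1,d1=ray("scene",*a);c2,d2=ray("top",*b)
    s=np.linalg.lstsq(np.c_[d1,-d2],c2-c1,rcond=None)[0]
    p,q=c1+s[0]*d1,c2+s[1]*d2
    return (p+q)/2,np.linalg.norm(p-q)
def proj(n,X):
    p=camera_params(n);T=np.linalg.inv(p["cam_to_world"]);x=p["mtx"]@(T[:3,:3]@X+T[:3,3]);return x[:2]/x[2]
E
python3 - <<'E'
from h import *
for n,(x0,y0,x1,y1) in dict(scene=(200,150,370,260),top=(270,170,410,270)).items():
    im=cv2.imread(f"pics/{n}0.png");c=im[y0:y1,x0:x1]
    hsv=cv2.cvtColor(c,cv2.COLOR_BGR2HSV);H,S,V=cv2.split(hsv)
    ms=dict(red=((H<4)|(H>174))&(S>180)&(V>90),disc=(H>=5)&(H<=13)&(S>100)&(V>110),yel=(H>22)&(H<34)&(S>150)&(V>150),nut=(S<60)&(V>110),green=(H>60)&(H<85)&(S>100))
    for k,m in ms.items():
        N,l,st,ce=cv2.connectedComponentsWithStats(m.astype(np.uint8))
        for i in range(1,N):
            if st[i,4]>8: print(n,k,st[i,:2]+[x0,y0],st[i,2:],ce[i]+[x0,y0])
    cv2.imwrite(f"pics/{n}z.png",cv2.resize(c,None,fx=4.4,fy=4.4,interpolation=cv2.INTER_NEAREST))
E
```

```text
scene red [321 172] [  8  15 112] [324.44642857 179.1875    ]
scene disc [320 171] [10 13 30] [323.9 175.2]
scene disc [268 177] [ 8 11 19] [270.57894737 182.15789474]
scene disc [292 180] [ 5  7 10] [293.8 183.2]
scene disc [298 183] [ 7  8 16] [301.1875 186.5   ]
scene disc [268 187] [ 5  6 13] [270. 189.]
scene disc [283 187] [13  9 29] [289.24137931 190.96551724]
scene disc [279 191] [ 4  9 14] [280.07142857 195.28571429]
scene disc [296 190] [ 4  8 11] [297.36363636 193.27272727]
scene disc [303 191] [7 4 9] [306.22222222 193.        ]
scene disc [240 209] [ 8  8 15] [243.06666667 212.86666667]
scene disc [294 208] [12 10 16] [299.25 212.75]
scene disc [248 217] [43  8 84] [269.57142857 220.85714286]
scene disc [228 231] [ 9 12 36] [232.19444444 235.5       ]
scene yel [283 205] [12 10 44] [288.90909091 209.65909091]
scene nut [333 184] [ 18  15 118] [342.10169492 192.22033898]
scene nut [267 192] [13  9 81] [273.24691358 196.25925926]
scene nut [280 205] [29 20 66] [294.33333333 217.42424242]
scene nut [241 213] [14 10 16] [246.875 218.125]
scene nut [272 223] [ 7  3 12] [275.4
[... 503 characters left out ...]
een [299 223] [14 10 29] [304.75862069 227.51724138]
scene green [241 230] [ 86  28 421] [282.3087886  244.23990499]
top red [298 222] [ 8  9 53] [301.35849057 225.9245283 ]
top disc [270 170] [ 15  28 390] [276.98461538 183.64615385]
top disc [286 170] [ 124   30 2095] [346.96372315 182.11264916]
top disc [317 190] [  61   61 2682] [347.67039523 220.12341536]
top disc [270 199] [  45   54 1394] [286.80200861 224.1312769 ]
top disc [397 201] [ 13  53 448] [404.828125   230.39285714]
top disc [270 254] [ 140   16 1591] [336.72470145 262.87680704]
top yel [331 196] [ 9 11 33] [335. 201.]
top nut [313 175] [26  6 32] [325.3125  177.65625]
top nut [343 215] [ 8  4 11] [345.81818182 216.        ]
```

View pics/scenez.png

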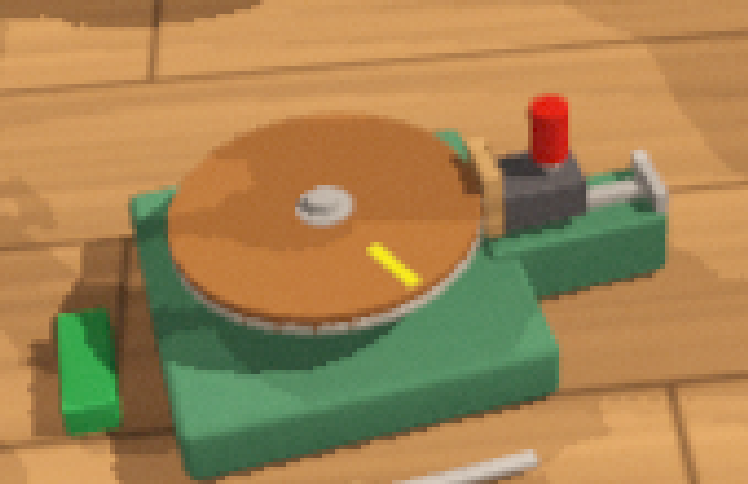

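View pics/topz.png

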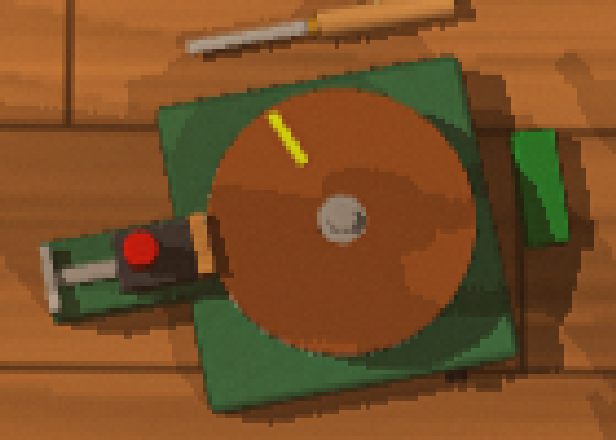

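```bash
python3 - <<'E'
from h import *
k,e=tri((325,173),(302,226.6));n,e2=tri((273.5,195.8),(347.5,219.2));print("knob",k,e,"nut",n,e2)
print("knob from z",plane("scene",325,173,.144),plane("top",302,226.6,.144))
for z in(.1,.108,.118):print(plane("scene",273.5,195.8,z),plane("top",347.5,219.2,z))
print("disc by mask",plane("top",347.7,220.1,.1))
d=k-n;print(np.hypot(*d[:2]),np.degrees(np.arctan2(d[1],d[0])))
# square housing edges in top zoom
q=[(158,107),(458,57),(517,352),(212,411)]
P=[plane("top",270+u/4.4,170+v/4.4,.05)for u,v in q];print(P,np.mean(P,0))
for i in range(4):
    dd=P[(i+1)%4]-P[i];print(np.linalg.norm(dd),np.degrees(np.arctan2(dd[1],dd[0])))
print("yel",plane("top",335,201,.1))
o=get_obs()
from scipy.spatial.transform import Rotation as R
print(R.from_quat(o["ee_rot"],scalar_first=True).as_matrix())
for nm,u,v,h in(("oil",427,201,.12),("varn",446,230,.085),("mug",432,259,.09),("wax",392,213,.026),("gougeL",313,181,.02),("gougeR",377,172,.02)):print(nm,plane("top",u,v,h))
E
```

```text
knob [0.50711668 0.02942772 0.14232139] 0.004693115966485349 nut [ 0.53776991 -0.11857353  0.10114693] 0.0016753228822798567
knob from z [0.50943879 0.03151659 0.144     ] [0.50667352 0.02705067 0.144     ]
[ 0.53646622 -0.11781368  0.1       ] [ 0.53794776 -0.11949598  0.1       ]
[ 0.54607235 -0.11725677  0.108     ] [ 0.53675886 -0.11891968  0.108     ]
[ 0.55808001 -0.11656064  0.118     ] [ 0.53527272 -0.1181993   0.118     ]
disc by mask [ 0.53499731 -0.12013433  0.1       ]
0.15114228837492572 101.70135210860472
[array([0.62928583, 0.01746297, 0.05      ]), array([ 0.67090799, -0.21429407,  0.05      ]), array([ 0.44312821, -0.25566323,  0.05      ]), array([ 0.39721877, -0.0256828 ,  0.05      ])] [ 0.5351352  -0.11954429  0.05      ]
0.23546492621830017 -79.81856492774452
0.23150601259576173 -169.70619502696132
0.23451796464278493 101.2891762202859
0.2360438139120893 10.53214513095062
yel [ 0.59779336 -0.07879412  0.1       ]
[[-5.06251147e-04  3.00105553e-01 -9.53905866e-01]
 [ 2.13080055e-03 -9.53903499e-01 -3.00105939e-01]
 [-9.99997602e-01 -2.18451212e-03 -1.56550337e-04]]
oil [ 0.59673177 -0.37609834  0.12      ]
varn [ 0.50712976 -0.44373504  0.085     ]
mug [ 0.4117894  -0.39300663  0.09      ]
wax [ 0.57165927 -0.27725192  0.026     ]
gougeL [ 0.68264573 -0.00608994  0.02      ]
gougeR [ 0.71695336 -0.22888684  0.02      ]
```

```bash
python3 - <<'E'
from h import *
for u,v in((88,168),(158,168),(178,147)):print(plane("scene",u,v,0))
print([plane("top",455,320,z) for z in(0,.1,.15)])
print("box top corner", tri((172,107),(455,320)), tri((165,136),(455,320)))
m=np.array([-.19,.982]);m/=np.linalg.norm(m);k=np.array([.508,.0285]);t=k-.036*m;o=get_obs()
from scipy.spatial.transform import Rotation as R
M=R.from_quat(o["ee_rot"],scalar_first=True).as_matrix();print(t,M.T@(np.r_[t,.26]-o["eef_pos"]))
E
```

```text
[ 0.17137193 -0.78013005  0.        ]
[ 0.20704902 -0.52860297  0.        ]
[ 0.07767155 -0.4797401   0.        ]
[array([ 0.21525936, -0.48510879,  0.        ]), array([ 0.22092339, -0.45611125,  0.1       ]), array([ 0.2237554 , -0.44161248,  0.15      ])]
box top corner (array([ 0.2285952 , -0.41448561,  0.23878264]), np.float64(0.0026876694539912874)) (array([ 0.22423293, -0.45498174,  0.13436994]), np.float64(0.01723575551970901))
[ 0.51483855 -0.00684451] [-0.02878995 -0.4632507  -0.4890551 ]
```

>>> step_arm(plan=[[[-0.005,-0.033,-0.035,0,1],[-0.005,-0.033,-0.035,0,1],[-0.005,-0.033,-0.035,0,1],[-0.005,-0.033,-0.035,0,1],[-0.005,-0.033,-0.035,0,1],[-0.005,-0.033,-0.035,0,1],[0,-0.033,-0.035,0,1],[0,-0.033,-0.035,0,1],[0,-0.033,-0.035,0,1],[0,-0.033,-0.035,0,1],[0,-0.033,-0.035,0,1],[0,-0.033,-0.035,0,1]]], newtons=40)

```text
time_s: 1.3
eef_pos: [0.4751, -0.0776, 0.2572]
ee_rot: [-0.101, -0.699, -0.105, 0.7]
contact_force: [0.4, -1.0, -0.5]
grip_width: -0.0
```

```bash
cat >> h.py <<'E'
from scipy.spatial.transform import Rotation as R
def rel(x,y,z):
    o=get_obs();M=R.from_quat(o["ee_rot"],scalar_first=True).as_matrix()
    yaw=np.degrees(np.arctan2(-M[1,1],-M[0,1]))
    return M.T@(np.array([x,y,z])-o["eef_pos"]),"-y dir",yaw,"F",o["contact_force"],o["eef_pos"],"tilt",M[:,0]
E
python3 -c "
from h import *
print(rel(.515,-.007,.16),get_obs()['qvel'])"
```

```text
(array([ 0.09748466, -0.05558797, -0.05846012]), '-y dir', np.float64(106.69457940824903), 'F', array([ 0.40259288, -0.96233845, -0.47972516]), array([ 0.47513913, -0.07758523,  0.25715814]), 'tilt', array([-0.00170964,  0.0056151 , -0.99998277])) [ 1.03230232  0.31084804 -0.31257947 -0.00410926 -0.01878004  1.02205832]
```

>>> step_arm(plan=[[[0.02,-0.02,-0.02,0.05,1],[0.025,-0.018,-0.02,0.05,1],[0.025,-0.01,-0.01,0,1],[0.02,0,0,0,1],[0,0,0,0,1],[0,0,0,0,1]]])

```text
time_s: 1.9
eef_pos: [0.5149, -0.0082, 0.1645]
ee_rot: [0.068, 0.704, 0.072, -0.703]
contact_force: [-0.3, -0.9, 0.1]
grip_width: -0.0001
```

```bash
python3 -c "
from h import *
print(rel(.515,-.007,.122))
for n in('scene','top'):cv2.imwrite(f'pics/{n}1.png',cv2.resize(camera(n)[130:280,200:440,::-1],None,fx=3,fy=3))"
```

```text
(array([ 0.04255485, -0.00086033, -0.00022371]), '-y dir', np.float64(101.3664591490306), 'F', array([-0.26338345, -0.92534957,  0.1135472 ]), array([ 0.51494918, -0.0081727 ,  0.16454794]), 'tilt', array([ 2.46534904e-05,  6.70134250e-03, -9.99977545e-01]))
```

View pics/scene1.png

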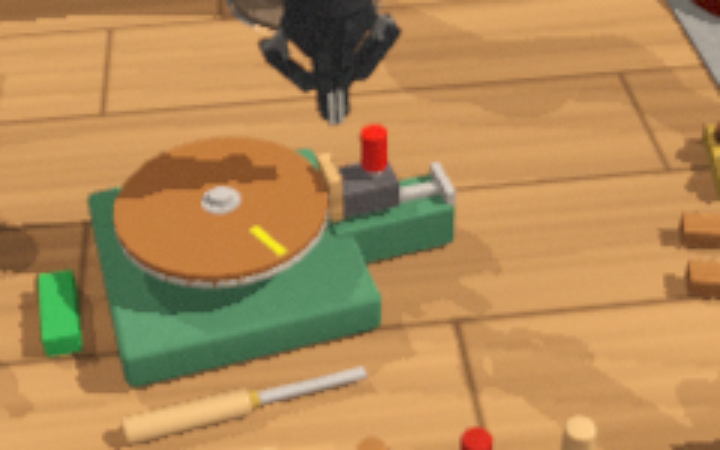

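View pics/top1.png

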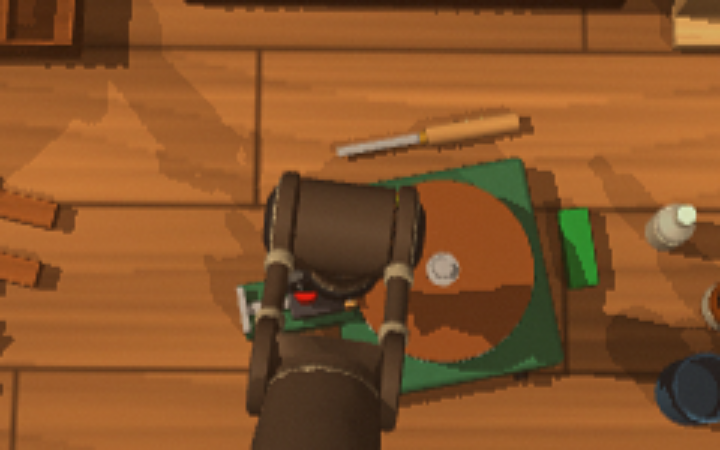

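The picture shows the closed fingertips at scene-crop (335,118), on the disc side of the red knob at (373,150) and above it. I'll descend between the pad and the knob, then push.

>>> step_arm(plan=[[[0.02,0,0,0,1],[0.02,0,0,0,1],[0.002,0,0,0,1],[0,-0.006,0,0,1],[0,-0.006,0,0,1],[0,-0.006,0,0,1],[0,-0.006,0,0,1]]])

```text
time_s: 2.7
eef_pos: [0.5171, 0.0111, 0.1319]
ee_rot: [0.07, 0.71, 0.068, -0.697]
contact_force: [0.6, -5.8, -4.1]
grip_width: -0.0003
```

```bash
python3 -c "
from h import *
print(rel(.508-.0*.19,.0285+.03,.122))
for n in('scene',):cv2.imwrite(f'pics/{n}2.png',cv2.resize(camera(n)[130:250,240:400,::-1],None,fx=5,fy=5))"
```

```text
(array([ 0.00966355, -0.04834755, -0.00011109]), '-y dir', np.float64(101.15758026867326), 'F', array([ 0.61516164, -5.77311822, -4.13727595]), array([0.51706532, 0.01105089, 0.13186327]), 'tilt', array([ 1.87580020e-02, -5.88754968e-04, -9.99823880e-01]))
```

View pics/scene2.png

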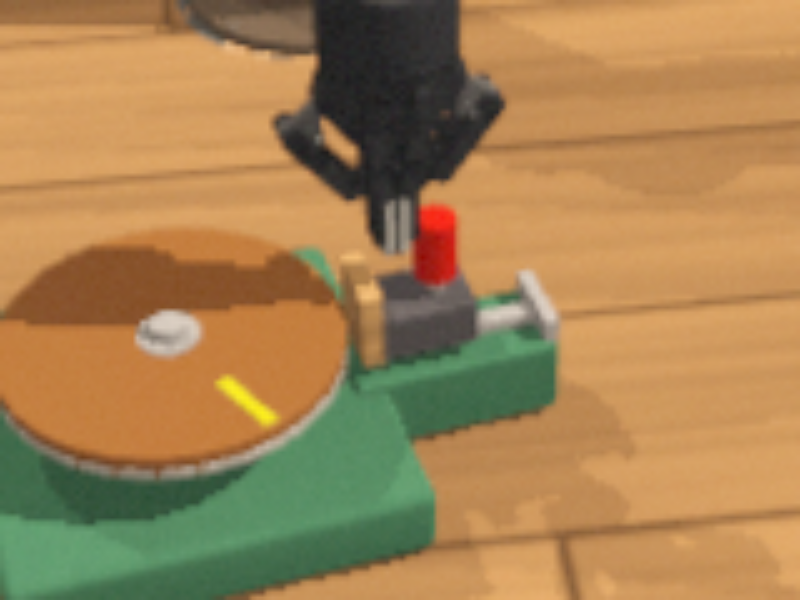

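The fingers touch the knob at about 12 mm of overlap, with the tip at (397,245) and the knob at (435,245). I'll push on, going slightly lower.

>>> step_arm(plan=[[[0.003,0.004,-0.002,0,1],[0.008,0,-0.002,0,1],[0.002,-0.01,0,0,1],[0,-0.012,0,0,1],[0,-0.012,0,0,1],[0,-0.012,0,0,1],[0,-0.006,0,0,1]]])

```text
time_s: 3.45
eef_pos: [0.5177, 0.045, 0.121]
ee_rot: [0.089, 0.712, 0.061, -0.694]
contact_force: [2.8, -25.8, -0.4]
grip_width: 0.0001
```

```bash
python3 -c "
from h import *
print(rel(.508-.0*.19,.0285+.03,.122))
for n in('scene',):cv2.imwrite(f'pics/{n}3.png',cv2.resize(camera(n)[130:250,240:400,::-1],None,fx=5,fy=5))"
```

```text
(array([-0.00174825, -0.01513408,  0.00657289]), '-y dir', np.float64(102.13156210676009), 'F', array([  2.82209118, -25.82159062,  -0.42376951]), array([0.51765327, 0.04503978, 0.12103222]), 'tilt', array([ 0.02985053, -0.03665654, -0.998882  ]))
```

View pics/scene3.png

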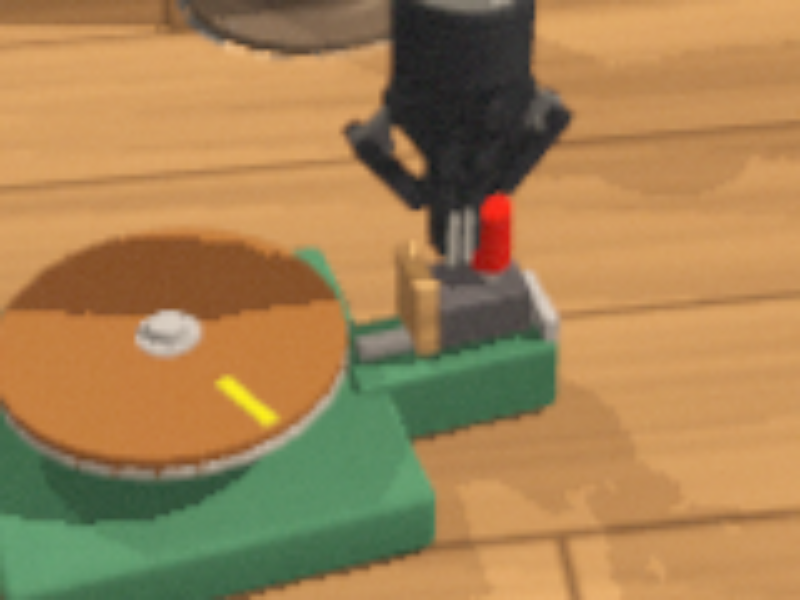

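The picture shows the block at (485,300) hard against the end plate at (540,300), and the force rose to 26 N, so it's at the end stop. Next I'll back off, lift and check.

>>> step_arm(plan=[[[0,0.006,0,0,1],[-0.015,0.005,0,0,1],[-0.03,0.02,0,0,1],[-0.01,0.03,0,0,1],[0,0.03,0,0,1],[0,0.02,0,0,1],[0,0,0,0,1],[0,0,0,0,1]]])

```text
time_s: 4.3
eef_pos: [0.5391, -0.0601, 0.1803]
ee_rot: [0.085, 0.711, 0.063, -0.695]
contact_force: [-1.5, 0.7, 0.6]
grip_width: 0.0001
```

```bash
python3 -c "
from h import *
print(rel(.527,-.065,.125))
for n in('scene','top'):
  im=camera(n)[:,:,::-1];cv2.imwrite(f'pics/{n}4f.png',im);cv2.imwrite(f'pics/{n}4.png',cv2.resize(im[130:250,240:400],None,fx=5,fy=5))"
```

```text
(array([0.05508944, 0.00036902, 0.01393649]), '-y dir', np.float64(101.99558570689604), 'F', array([-1.47062783,  0.66492034,  0.61894881]), array([ 0.53912034, -0.06009208,  0.18030115]), 'tilt', array([ 0.02597109, -0.02980889, -0.99921816]))
```

View pics/scene4.png

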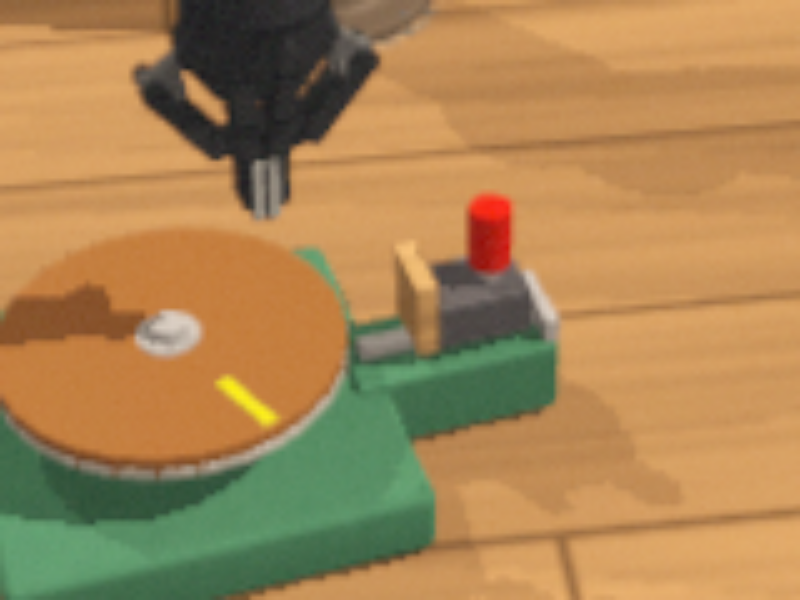

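View pics/top4.png

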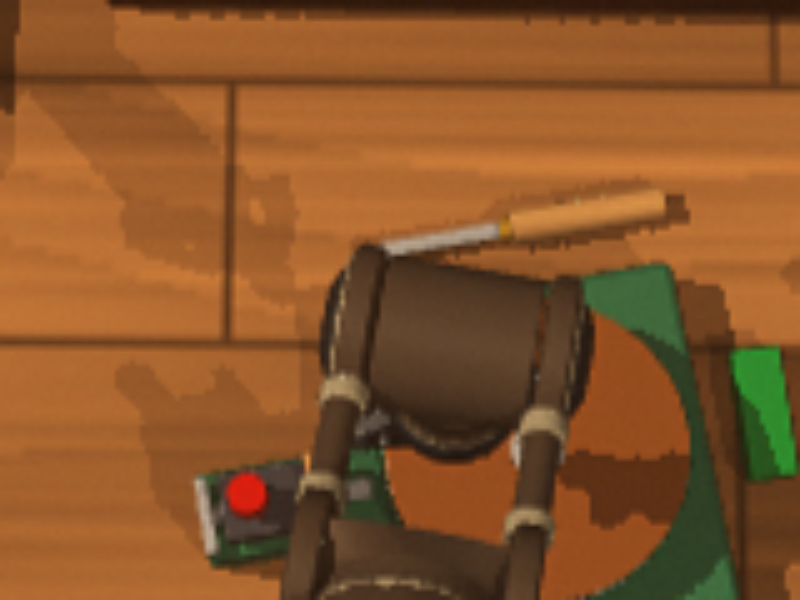

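The brake block sits against its end plate at scene-crop (540,305). The knob top is at top-crop (246,494), and the gripper is clear. Next I'll approach the leather.

>>> step_arm(plan=[[[0.02,0,0.006,0,1],[0.02,0,0.006,0,1],[0.012,0,0,0,1],[0,0,0,0,1],[0,0,0,0,1]]])

```text
time_s: 4.9
eef_pos: [0.5283, -0.0585, 0.1262]
ee_rot: [0.087, 0.711, 0.066, -0.695]
contact_force: [-0.6, 0.4, 0.8]
grip_width: -0.0003
```

```bash
python3 -c "
from h import *
print(rel(.527,-.065,.11))
a=plane('top',302,226.6,.144);b=plane('top',289.2,228.8,.144);print(a,b,np.linalg.norm(b-a),np.degrees(np.arctan2(*(b-a)[1::-1])))"
```

```text
(array([0.01635387, 0.00553097, 0.00293894]), '-y dir', np.float64(102.37113082203814), 'F', array([-0.59553532,  0.36336172,  0.78157986]), array([ 0.52826279, -0.05851641,  0.12621871]), 'tilt', array([ 0.02584274, -0.02767427, -0.99928289]))
[0.50667352 0.02705067 0.144     ] [0.49937789 0.0671651  0.144     ] 0.04077245932559579 100.3077489873257
```

Knob travel measures 40.8 mm along 100.3°, so the brake is fully back. Next I'll touch down slowly.

>>> step_arm(plan=[[[0.008,0.005,0.002,0,1],[0.006,0,0,0,1],[0.002,0,0,0,1],[0,0,0,0,1]]])

```text
time_s: 5.3
eef_pos: [0.53, -0.0646, 0.1111]
ee_rot: [0.088, 0.712, 0.065, -0.693]
contact_force: [-0.2, 0.1, 1.1]
grip_width: 0.0003
```

>>> step_arm(plan=[[[0.002,0,0,0,1],[0.002,0,0,0,1],[0,0,0,0,1]]])

```text
time_s: 5.6
eef_pos: [0.5307, -0.065, 0.1074]
ee_rot: [0.088, 0.713, 0.065, -0.693]
contact_force: [-0.1, 0.8, 0.4]
grip_width: 0.0003
```

>>> step_arm(plan=[[[0.002,0,0,0,1],[0,0,0,0,1]]])

```text
time_s: 5.8
eef_pos: [0.5309, -0.0651, 0.1054]
ee_rot: [0.088, 0.713, 0.065, -0.693]
contact_force: [-0.2, -0.8, -0.4]
grip_width: -0.0002
```

>>> step_arm(plan=[[[0.002,0,0,0,1],[0,0,0,0,1]]])

```text
time_s: 6.0
eef_pos: [0.531, -0.0651, 0.1033]
ee_rot: [0.088, 0.713, 0.065, -0.693]
contact_force: [0.4, 0.2, 0.4]
grip_width: -0.0003
```

>>> step_arm(plan=[[[0.002,0,0,0,1],[0,0,0,0,1]]])

```text
time_s: 6.2
eef_pos: [0.5311, -0.0651, 0.1011]
ee_rot: [0.088, 0.713, 0.065, -0.693]
contact_force: [-0.4, -0.2, 0.1]
grip_width: -0.0002
```

>>> step_arm(plan=[[[0.002,0,0,0,1],[0,0,0,0,1]]])

```text
time_s: 6.4
eef_pos: [0.5316, -0.0651, 0.0995]
ee_rot: [0.088, 0.713, 0.065, -0.692]
contact_force: [-0.2, 1.4, 2.8]
grip_width: 0.0001
```

>>> step_arm(plan=[[[0.0015,0,0,0,1],[0,0,0,0,1]]])

```text
time_s: 6.6
eef_pos: [0.5325, -0.0649, 0.0989]
ee_rot: [0.087, 0.714, 0.065, -0.692]
contact_force: [-0.7, 0.7, 3.3]
grip_width: 0.0003
```

>>> step_arm(plan=[[[0.0015,0,0,0,1],[0,0,0,0,1]]])

```text
time_s: 6.8
eef_pos: [0.5334, -0.0646, 0.0983]
ee_rot: [0.087, 0.714, 0.065, -0.691]
contact_force: [-1.2, 1.0, 4.8]
grip_width: 0.0003
```

```bash
python3 -c "
from h import *
print(rel(.527,-.065,.0985))"
```

```text
(array([-0.00041406, -0.00098819,  0.00633327]), '-y dir', np.float64(102.32680643780569), 'F', array([-1.2401707 ,  1.00802972,  4.76001107]), array([ 0.53340891, -0.06461852,  0.09830368]), 'tilt', array([ 0.03563758, -0.02741677, -0.99898863]))
```

```bash
cat >> h.py <<'E'
AX=np.array([.536,-.1193])
def circ(degs,z,r=.055):
    o=get_obs();M=R.from_quat(o["ee_rot"],scalar_first=True).as_matrix();p=o["eef_pos"]
    d=p[:2]-AX;a=np.degrees(np.arctan2(d[1],d[0]));print("ang",a,"r",np.hypot(*d),"z",p[2],"F",o["contact_force"],"tilt",M[:2,0])
    zs=np.broadcast_to(z,len(degs))
    for g,zz in zip(np.cumsum(degs),zs):
        t=np.r_[AX+r*np.array([np.cos(np.radians(a+g)),np.sin(np.radians(a+g))]),zz]
        print(np.round(M.T@(t-p),4).tolist());p=t
E
python3 -c "
from h import *
circ([8,14,14,14,14],.0978)"
```

```text
ang 92.71293819711536 r 0.054742837424089266 z 0.09830367842459965 F [-1.2401707   1.00802972  4.76001107] tilt [ 0.03563758 -0.02741677]
[0.0002, -0.001, 0.0076]
[-0.0003, 0.0013, 0.0133]
[-0.0002, 0.0044, 0.0126]
[-0.0001, 0.0074, 0.0112]
[0.0001, 0.0099, 0.0091]
```

>>> step_arm(plan=[[[0.0008,-0.001,0.0076,0,1],[0.0002,0.0013,0.0133,0,1],[0.0002,0.0044,0.0126,0,1],[0.0003,0.0074,0.0112,0,1]]])

```text
time_s: 7.2
eef_pos: [0.4942, -0.0882, 0.0978]
ee_rot: [0.09, 0.717, 0.065, -0.688]
contact_force: [1.7, -0.7, 4.4]
grip_width: -0.0004
```

```bash
python3 -c "
from h import *
circ([14]*6,.0978)
cv2.imwrite('pics/scene5.png',cv2.resize(camera('scene')[130:250,220:380,::-1],None,fx=5,fy=5))"
```

```text
ang 143.41769971644044 r 0.05211614927261919 z 0.09775926215374876 F [ 1.68393427 -0.68433355  4.41519755] tilt [ 0.04525576 -0.0310678 ]
[-0.0001, 0.0078, 0.0109]
[0.0002, 0.0118, 0.0063]
[0.0004, 0.013, 0.0033]
[0.0005, 0.0134, 0.0]
[0.0006, 0.013, -0.0032]
[0.0007, 0.0118, -0.0063]
```

View pics/scene5.png

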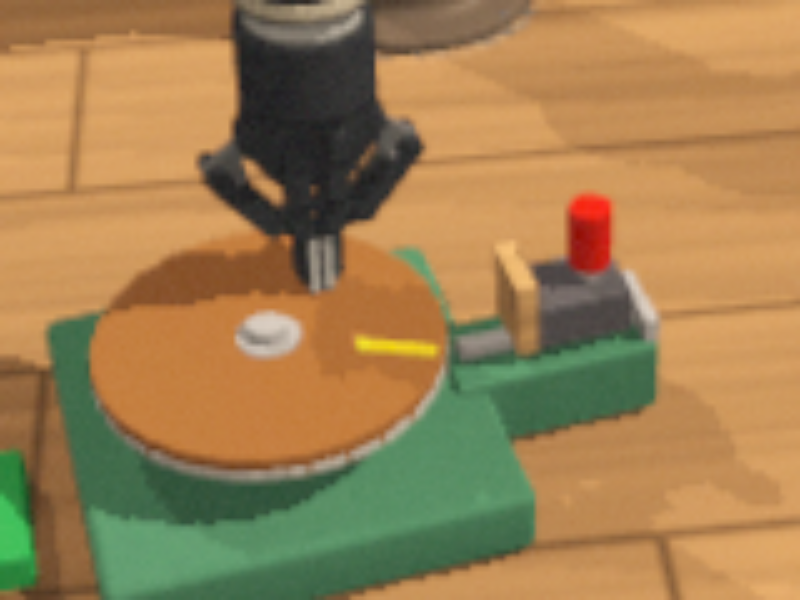

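The stripe moved from (245,400) to (395,347), about 50° anticlockwise, matching the finger travel. It drags without slip, so I'll continue.

>>> step_arm(plan=[[[0.0005,0.0085,0.0109,0,1],[0.0004,0.0118,0.0063,0,1],[0.0006,0.013,0.0033,0,1],[0.0007,0.0134,0.0,0,1],[0.0007,0.013,-0.0032,0,1]]])

```text
time_s: 7.75
eef_pos: [0.4826, -0.1564, 0.0972]
ee_rot: [0.089, 0.717, 0.063, -0.689]
contact_force: [0.7, 1.3, 4.7]
grip_width: 0.0001
```

```bash
python3 -c "
from h import *
circ([14]*6,.0976)"
```

```text
ang -145.21074487949673 r 0.06496588550899193 z 0.09720773628858626 F [0.68329127 1.2917521  4.74333626] tilt [ 0.04265502 -0.03176671]
[0.0005, 0.0079, -0.0158]
[0.0007, 0.0097, -0.0092]
[0.0007, 0.0072, -0.0113]
[0.0006, 0.0043, -0.0127]
[0.0005, 0.0011, -0.0134]
[0.0004, -0.0022, -0.0132]
```

>>> step_arm(plan=[[[0.0008,0.0079,-0.015,0,1],[0.0009,0.0097,-0.0092,0,1],[0.0008,0.0072,-0.0113,0,1],[0.0007,0.0043,-0.0127,0,1],[0.0006,0.0011,-0.0134,0,1]]])

```text
time_s: 8.25
eef_pos: [0.5412, -0.181, 0.097]
ee_rot: [0.087, 0.713, 0.061, -0.693]
contact_force: [-0.8, -1.2, 7.5]
grip_width: 0.0002
```

```bash
python3 -c "
from h import *
circ([14]*6,.0970)"
```

```text
ang -85.16372284768208 r 0.06194106856329061 z 0.09695663424725592 F [-0.84318123 -1.22140441  7.49866105] tilt [ 0.03105179 -0.0342489 ]
[0.0, -0.0068, -0.0143]
[0.0002, -0.0032, -0.013]
[0.0, -0.0063, -0.0119]
[-0.0001, -0.0089, -0.01]
[-0.0003, -0.0111, -0.0075]
[-0.0004, -0.0126, -0.0046]
```

>>> step_arm(plan=[[[0.0001,-0.0068,-0.0143,0,1],[0.0003,-0.0035,-0.013,0,1],[0.0002,-0.0065,-0.0119,0,1],[0.0001,-0.009,-0.01,0,1],[0,-0.0111,-0.0075,0,1]]])

```text
time_s: 8.75
eef_pos: [0.5884, -0.1425, 0.0985]
ee_rot: [0.089, 0.713, 0.056, -0.693]
contact_force: [0.7, -1.2, 4.3]
grip_width: -0.0001
```

```bash
python3 -c "
from h import *
circ([14]*6,.0970)"
```

```text
ang -23.90266282040457 r 0.057269426031371404 z 0.09852095991542914 F [ 0.73111681 -1.19709296  4.30829585] tilt [ 0.03348026 -0.04333819]
[0.001, -0.0131, -0.0046]
[-0.0006, -0.013, -0.0034]
[-0.0007, -0.0134, -0.0002]
[-0.0007, -0.013, 0.0031]
[-0.0007, -0.0119, 0.0061]
[-0.0007, -0.0101, 0.0088]
```

>>> step_arm(plan=[[[0.0011,-0.0131,-0.0046,0,1],[0.0,-0.013,-0.0034,0,1],[-0.0002,-0.0134,-0.0002,0,1],[-0.0003,-0.013,0.0031,0,1],[-0.0003,-0.0119,0.0061,0,1]]])

```text
time_s: 9.25
eef_pos: [0.5732, -0.0814, 0.0974]
ee_rot: [0.09, 0.714, 0.054, -0.692]
contact_force: [-0.6, -1.9, 6.6]
grip_width: -0.0003
```

```bash
python3 -c "
from h import *
circ([14]*6,.0970)
cv2.imwrite('pics/scene6.png',cv2.resize(camera('scene')[130:250,220:380,::-1],None,fx=5,fy=5))"
```

```text
ang 45.5406231376002 r 0.053151420229335763 z 0.09737232096567387 F [-0.57850466 -1.92919351  6.64786321] tilt [ 0.03557194 -0.04713155]
[-0.0004, -0.0112, 0.0072]
[-0.0007, -0.0077, 0.011]
[-0.0006, -0.0048, 0.0125]
[-0.0004, -0.0017, 0.0133]
[-0.0003, 0.0016, 0.0133]
[-0.0001, 0.0048, 0.0125]
```

View pics/scene6.png

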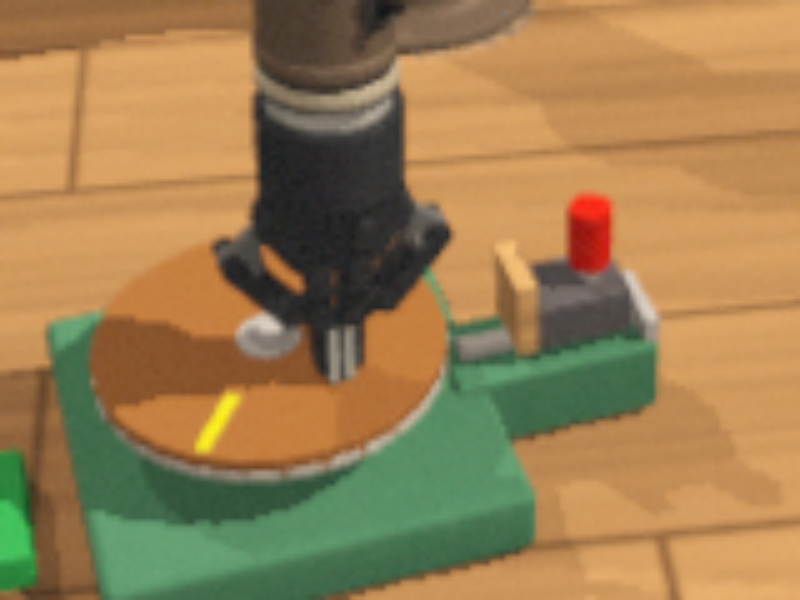

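The stripe is now at (220,420), about 50° short of a full turn, which agrees with 313° of finger travel. Continuing.

>>> step_arm(plan=[[[0.0001,-0.0112,0.0072,0,1],[0,-0.0077,0.011,0,1],[0,-0.0048,0.0125,0,1],[0.0001,-0.0017,0.0133,0,1],[0.0002,0.0016,0.0133,0,1]]])

```text
time_s: 9.8
eef_pos: [0.5076, -0.0717, 0.097]
ee_rot: [0.094, 0.714, 0.053, -0.692]
contact_force: [1.4, -1.5, 6.4]
grip_width: -0.0001
```

```bash
python3 -c "
from h import *
circ([14]*6,.0970)"
```

```text
ang 120.83041653816373 r 0.055411901877066405 z 0.09699454236690482 F [ 1.42897872 -1.49905392  6.42624256] tilt [ 0.03655799 -0.05316301]
[0.0001, 0.0062, 0.0119]
[0.0003, 0.0086, 0.0103]
[0.0004, 0.0108, 0.0079]
[0.0006, 0.0124, 0.0051]
[0.0007, 0.0132, 0.0019]
[0.0008, 0.0133, -0.0014]
```

>>> step_arm(plan=[[[0.0005,0.0062,0.0119,0,1],[0.0006,0.0086,0.0103,0,1],[0.0007,0.0108,0.0079,0,1]]])

```text
time_s: 10.1
eef_pos: [0.4801, -0.1037, 0.0969]
ee_rot: [0.094, 0.714, 0.054, -0.692]
contact_force: [1.3, -0.2, 5.5]
grip_width: 0.0001
```

```bash
python3 -c "
from h import *
circ([17,21,25],.0968)"
```

```text
ang 164.45541658125242 r 0.05802922637795791 z 0.09685424852227736 F [ 1.34031308 -0.23258156  5.53634492] tilt [ 0.03701456 -0.05322094]
[0.001, 0.0167, 0.0026]
[0.0012, 0.02, 0.0]
[0.0015, 0.0219, -0.0093]
```

>>> step_arm(plan=[[[0.0014,0.0167,0.0016,0,1],[0.0015,0.02,-0.002,0,1]]])

```text
time_s: 10.3
eef_pos: [0.4826, -0.1389, 0.0957]
ee_rot: [0.092, 0.711, 0.055, -0.695]
contact_force: [-0.4, 1.3, 8.0]
grip_width: -0.0
```

```bash
python3 -c "
from h import *
circ([25,29,32,32],.0966)"
```

```text
ang -159.83573392029618 r 0.05692030420024337 z 0.09569717221592379 F [-0.43628593  1.31358893  7.99919031] tilt [ 0.0292446  -0.04991199]
[0.0005, 0.022, -0.0103]
[0.0014, 0.0185, -0.0204]
[0.0009, 0.0062, -0.0297]
[-0.0001, -0.0105, -0.0285]
```

>>> step_arm(plan=[[[0.0008,0.022,-0.0103,0,1],[0.0013,0.0185,-0.0204,0,1]]])

```text
time_s: 10.5
eef_pos: [0.5156, -0.173, 0.0961]
ee_rot: [0.091, 0.709, 0.056, -0.698]
contact_force: [-1.0, 0.7, 8.1]
grip_width: 0.0005
```

```bash
python3 -c "
from h import *
circ([28,32,32],[.0966,.105,.13],.058)"
```

```text
ang -110.77960442388125 r 0.05748476819113577 z 0.09612288780737605 F [-0.9660124   0.74207237  8.11913805] tilt [ 0.0207223  -0.04753997]
[0.0003, 0.0094, -0.0263]
[-0.0084, -0.0058, -0.0314]
[-0.0258, -0.0206, -0.0235]
```

>>> step_arm(plan=[[[0.0004,0.0085,-0.028,0,1],[-0.01,-0.0058,-0.033,0,1],[-0.034,-0.018,-0.024,0,1],[-0.03,-0.01,-0.01,0,1],[-0.015,0,0,0,1]]])

```text
time_s: 11.0
eef_pos: [0.5945, -0.1257, 0.1776]
ee_rot: [-0.085, -0.701, -0.056, 0.706]
contact_force: [0.8, 0.4, 0.4]
grip_width: 0.0
```

```bash
python3 -c "
from h import *
ims=[]
for i in range(6):
  t=get_obs()['time_s'];im=camera('scene')[130:250,220:380,::-1]
  c=cv2.cvtColor(np.ascontiguousarray(im),cv2.COLOR_BGR2HSV)
  m=cv2.inRange(c,(22,150,130),(35,255,255));ys,xs=np.nonzero(m)
  if len(xs):
    p=plane('scene',xs.mean()+220,ys.mean()+130,.099)[:2]-AX;print(t,len(xs),np.degrees(np.arctan2(p[1],p[0])),np.hypot(*p))
  else: print(t,'none')
  ims.append(cv2.resize(im,None,fx=1.6,fy=1.6))
cv2.imwrite('pics/seq.png',np.vstack([np.hstack(ims[:3]),np.hstack(ims[3:])]))
print(get_obs()['eef_pos'])"
```

```text
11.0 45 -61.22795390005805 0.07341022677588604
11.05 46 -49.44715838556975 0.07472829206665255
11.1 44 -38.0194082347408 0.07370708130012205
11.15 46 -27.32290831488177 0.07431445119678089
11.2 49 -16.907160640702298 0.07544694544778029
11.25 43 -7.03723920658789 0.07617388655172051
[ 0.59235074 -0.12715658  0.1747029 ]
```

View pics/seq.png

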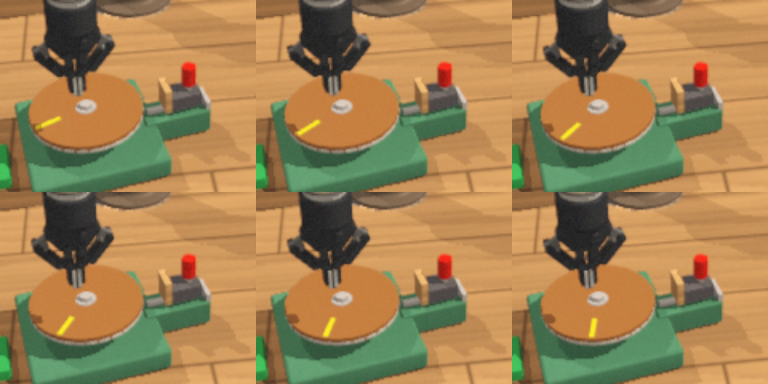

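The disc spins freely at about 4 rad/s, the stripe moving from (48,122) to (593,327) over the six frames, with the fingers clear. I'll lift and let it run out.

>>> step_arm(plan=[[[-0.02,0,0,0,1],[-0.03,0,0,0,1],[-0.03,0,0,0,1],[0,0,0,0,1],[0,0,0,0,1],[0,0,0,0,1],[0,0,0,0,1],[0,0,0,0,1],[0,0,0,0,1],[0,0,0,0,1],[0,0,0,0,1],[0,0,0,0,1]]])

```text
time_s: 12.5
eef_pos: [0.5807, -0.1241, 0.238]
ee_rot: [-0.078, -0.688, -0.058, 0.719]
contact_force: [0.1, -0.6, -1.1]
grip_width: -0.0003
```

>>> step_arm(plan=[[[0,0,0,0,1],[0,0,0,0,1],[0,0,0,0,1],[0,0,0,0,1],[0,0,0,0,1],[0,0,0,0,1],[0,0,0,0,1],[0,0,0,0,1],[0,0,0,0,1],[0,0,0,0,1],[0,0,0,0,1],[0,0,0,0,1]]])

```text
time_s: 13.7
eef_pos: [0.5811, -0.1241, 0.2386]
ee_rot: [-0.079, -0.689, -0.058, 0.718]
contact_force: [0.5, 0.4, -0.5]
grip_width: 0.0001
```

```bash
python3 -c "
from h import *
for i in range(6):
  t=get_obs()['time_s'];F=camera('scene');im=F[130:250,220:380,::-1]
  c=cv2.cvtColor(np.ascontiguousarray(im),cv2.COLOR_BGR2HSV)
  m=cv2.inRange(c,(22,150,130),(35,255,255));ys,xs=np.nonzero(m)
  if len(xs):
    p=plane('scene',xs.mean()+220,ys.mean()+130,.099)[:2]-AX;print(t,len(xs),np.degrees(np.arctan2(p[1],p[0])),np.hypot(*p))
  else: print(t,'none')
o=get_obs();print(o['eef_pos'],o['contact_force'])
cv2.imwrite('pics/end.png',F[:,:,::-1])"
```

```text
13.7 35 156.44232965922498 0.07139156445750483
13.75 35 156.44232965922498 0.07139156445750483
13.8 34 156.50156680948507 0.07211466705773034
13.85 34 156.50156680948507 0.07211466705773034
13.9 34 156.50156680948507 0.07211466705773034
13.95 34 156.56589838836297 0.07136536375536966
[ 0.5810652  -0.12411304  0.23856723] [-0.55083476 -0.35475495 -0.08079375]
```

View pics/end.png

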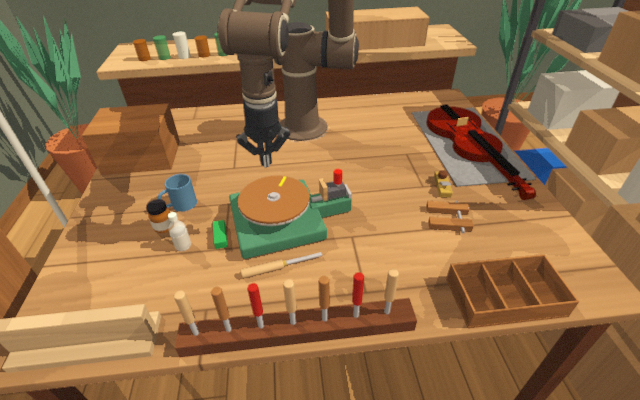

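The disc has stopped with its stripe at (282,182), and the brake is back with its knob at (338,177). The bystanders are where they were, and the robot is clear.

```bash
python3 -c "
from workcell import *
print(close_job())"
```

```text
the job is handed in; nothing more can be done
None
```

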